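Unstack the service spares into their foam inserts

TASK

The spares used on the analyser were left in one pile on the bench: battery on tape spool on round tin on blue vial rack. Take the pile apart and set each thing down upright in the foam insert whose cutout matches it (the large round one for the tin, the medium round one for the spool, the small round one for the battery, the long rectangular one for the rack), flat on the cutout's yellow floor, and let go of everything. Never let the battery fall over, and leave the brass coupling and the white carton where they are.

Things in the scene. Friction and masses are not known exactly. Their poses are not given: they have to be found in the camera images.
- battery: green and yellow round battery, 15 mm across, 50 mm high, standing upright on the spool; at the top of the pile. Origin at the centre of its underside, z up along it. About 25 g.
- spool: spool of white sealing tape with blue flanges, lying flat: 50 mm across, 14 mm high; stands on the tin and carries the battery at its middle. Origin at the centre of its underside, z up. To be gripped across its 50 mm rim; solid to the touch. About 30 g.
- tin: round white tin with a blue label on its shut lid, 62 mm across, 30 mm high (the lid does not come off; the lid is 62 mm, the body 60 mm across); stands on the rack and carries the spool. Origin at the centre of its underside, z up. About 70 g.
- rack: blue plastic vial rack, 50 mm (its x) by 130 mm (its y) by 29 mm high; stands on the bench at the bottom of the pile, a block to the touch. Origin at the centre of its underside, z up. To be gripped across its 50 mm width, along its own x. About 110 g. Either way round will do in its cutout.
- foam_battery: fixed foam insert, grey with a yellow lower layer, 96 x 96 mm, 14 mm high, for the battery: a round cutout 29 mm across in its middle, 6 mm deep, with a yellow floor 8 mm above the bench. Origin at the centre of its underside on the bench, z up; the cutout is centred on the origin.
- foam_spool: fixed foam insert, grey with a yellow lower layer, 96 x 96 mm, 14 mm high, for the spool: a round cutout 64 mm across in its middle, 6 mm deep, with a yellow floor 8 mm above the bench. Origin at the centre of its underside on the bench, z up; the cutout is centred on the origin.
- foam_tin: fixed foam insert, grey with a yellow lower layer, 96 x 96 mm, 14 mm high, for the tin: a round cutout 76 mm across in its middle, 6 mm deep, with a yellow floor 8 mm above the bench. Origin at the centre of its underside on the bench, z up; the cutout is centred on the origin.
- foam_rack: fixed foam insert, grey with a yellow lower layer, 86 mm (its x) by 166 mm (its y), 14 mm high, for the rack: a rectangular cutout 64 mm (its x) by 144 mm (its y) in its middle, 6 mm deep, with a yellow floor 8 mm above the bench. Origin at the centre of its underside on the bench, z up; the cutout is centred on the origin.
- coupling: bystander: brass hose coupling with a red ring, 28 x 90 x 24 mm, lying loose on the bench to the left of the work; origin at the centre of its underside, long axis y. Not to be moved.
- sample_carton: bystander: flat white carton, 117 x 130 x 30 mm, loose on the bench behind the inserts; origin at the centre of its underside. Not to be moved.
Things that resemble listed ones, but are neither listed nor needed, are in the scene too. Leave any orange or pink look-alike of the spool alone.

How it is judged:
By the outcome, as a careful person would: the job done as asked, in the order asked, and still so for the second after the job is handed in, with the robot touching nothing.
It also fails if it takes over 93 s, if anything falls off the work surface, if the arm or the gripper's body presses on something with over 40 N, if the wrist force passes 120 N, or if a joint passes its speed limit or range.

ROBOT

A 7-joint arm with a two-finger parallel gripper is mounted at the origin on a cart in front of the work surface, level with it; the furniture and walls round the work are solid. World frame = base frame: x ahead of the robot, y to its left, z up, the work surface at z = 0. Lengths are in m, angles in degrees, forces in N, time in s.
With the tool pointing down it reaches from about 0.4 to 0.9 m from the base axis. Payload 5.5 kg.
Tool frame: the origin (TCP) lies on the centre line of the jaws, within the pads' length; the fingertips stand 25 mm ahead of it and the grasp point (between the pads) lies 6 mm ahead of it; z points along the fingers, y is the line along which they close (so a half turn about z gives the same grasp; the last joint's range is limited). The gripper opens to 85 mm and grips with 20 to 120 N. Pads are 22 mm wide; open, the fingers measure 114 mm over their backs; the gripper's body (76 mm by 85 mm) begins 54 mm behind the grasp point. The pads swing forward as they close: fully open they stand 13 mm farther back than shut.
Start: joints at [-53.102, 28.699, -24.465, 88.831, 12.651, 65.22, -12.049], TCP at [0.242, 0.603, 0.256] pointing down, gripper open.
Joint ranges: [-164.97, 164.97], [-17.58, 116.51], [-87.97, 89.64], [11.32, 138.91], [-80.73, 260.73], [10.89, 115.49], [-147.41, 147.41]. Speed limits (degrees/s): [147.25, 147.25, 180, 180, 180, 180, 180].

INTERFACE

Orientations are given as [roll, pitch, yaw] about the fixed x, y, z axes, in that order (R = Rz(yaw) Ry(pitch) Rx(roll)).
In Python, from rig import manip, eyes, workorder gives the robot as it stands.
- The arm moves only by the tool carry_out, never from a script. Its argument "rows" is a list of rows, each a list of 4 numbers: the shift along the tool's x, y, z in m, then the turn about the tool's z in rad. A call has 1 to 12 rows; each row shifts and turns the commanded pose from where the row before left it, along the tool's axes as they then stand; what a row does not reach is not made up. A row lasts 1/8 s, in which the tool goes at most 62.5 mm and 10.7 degrees, less where a joint would pass 70% of its speed; a pose out of reach is approached as far as the arm can. A call is refused whole if a number of a shift passes 0.0625 or a number of a turn 0.188, either way. A call with a gripper value outside its range is refused whole. "jaw" is the finger opening in m, from 0 to 0.0854, set as the call begins (left out, the last holds). The fingers move at their own pace and stop on an object; "force" is the grip in N (left out, the last holds). Time passes only in rows, so rows that do not move let the fingers close. It gives the time, the measured TCP pose, the force, the opening and the grip force at its end, in the units of the state.
- manip.get_obs(): the state, without advancing time (a new reading comes with each control period).
- eyes.grab_frame(name): name is "scene" or "side" or "wrist"; returns the picture (400x640x3 uint8, blue, green, red); there is no depth.
- eyes.camera_info(name): a dict with "vfov" (degrees; the focal length in pixels is half the picture's height over the tangent of half this angle, whatever the lens; pixels are square), "cx", "cy" (the principal point, pixels), "extrinsics" (4x4, takes a point from camera to world coordinates); the wrist camera has in their place "tool_from_camera" (4x4, takes a point from camera to tool coordinates, whose origin is the TCP and whose axes are the flange's). Camera axes: x right, y down, z forward; pixel columns grow to the right and rows downward; lengths in m; the calibration is good to about 2 mm. A picture is of the moment at which its call begins: read the wrist's pose just before it. camera_info takes no time and is no camera call.
- workorder.finish_job(): hands the job in; it is judged then, once.
The state is a dict: "time_s": time; "q": joint angles; "joint_vel": joint speeds; "effort": joint torques, N m; "tcp_pos": TCP position; "tcp_rot": TCP orientation; "force": force on the tool from outside, world axes, zero at the start; "wrist_torque": the same for the moment, N m; "finger_gap": opening from 0.0 (shut) to 1.0 (fully open); "grasp_force": force on a finger pad.
Only numpy, scipy, OpenCV 4.12 (cv2) and the standard library are available. Lean on these libraries where they do the work, as an engineer would, in place of code of your own. Each camera call takes 0.05 s, during which the arm holds its last target. There are 200 camera calls.

## Working session

There is one attempt and no reset: what is moved stays moved. The work goes in short steps, Python scripts to look and compute and a tool call to move; the robot and the scene stay as the last step left them, time stands still between calls to the robot, and variables do not carry over. Pictures are saved under pics/ and viewed, at most 17 in all, crops included, and the job is handed in when it is done.

Besides the shell and the picture viewer there is one more tool, called after ">>>" by a JSON object that holds its "method" and its "body". carry_out: Moves the arm, as the interface text tells. Its arguments: {"type":"object","properties":{"rows":{"type":"array"},"jaw":{"type":"number"},"force":{"type":"number"}},"required":["rows"]}

```bash
mkdir -p pics; ls; python3 - <<'E'
from rig import manip,eyes
import cv2,numpy as np
o=manip.get_obs();print(o)
for n in("scene","side"):
    cv2.imwrite(f"pics/{n}0.png",eyes.grab_frame(n));print(n,eyes.camera_info(n))
print(eyes.camera_info("wrist"))
E
```

```text
pics
{'time_s': 0.0, 'q': array([-53.0999534 ,  28.75590227, -24.45238879,  88.89064356,
        12.65056077,  65.21974749, -12.05172133]), 'joint_vel': array([ 0.00325523,  0.06770706, -0.03262471,  0.02411328, -0.08364357,
        0.00059282,  0.05693969]), 'effort': array([-9.55285286e-04, -5.69520235e+01, -5.81653073e+00, -2.80939829e+01,
        1.06784626e-02,  1.19252759e-02, -1.01780336e-05]), 'tcp_pos': array([0.24140945, 0.6028178 , 0.25524093]), 'tcp_rot': array([-1.79887094e+02, -4.31830898e-03,  1.58179770e+02]), 'force': array([-0.02711918, -0.62018218, -0.02173246]), 'wrist_torque': array([ 0.03037387,  0.00924892, -0.01286421]), 'grasp_force': 0.0, 'finger_gap': 1.0055041040251056}
scene {'vfov': 56.49967582393718, 'cx': 317.25378652548903, 'cy': 209.62711339616394, 'extrinsics': array([[ 0.80708135, -0.28548987,  0.51683191,  0.05573728],
       [-0.59031094, -0.37183607,  0.71642929, -0.81139943],
       [-0.01235656, -0.88330825, -0.46862976,  0.59330422],
       [ 0.        ,  0.        ,  0.        ,  1.        ]])}
side {'vfov': 43.74362272923112, 'cx': 325.49502677663526, 'cy': 194.1970643782405, 'extrinsics': array([[ 0.87412689, -0.23079892,  0.42735705,  0.09650273],
       [-0.4850543 , -0.4600986 ,  0.74366095, -0.89676398],
       [ 0.02499024, -0.8573454 , -0.51413457,  0.66667766],
       [ 0.        ,  0.        ,  0.        ,  1.        ]])}
{'vfov': 66.21736385335284, 'cx': 316.5023494895656, 'cy': 199.9310003237495, 'tool_from_camera': array([[ 5.37440514e-04, -9.59808332e-01, -2.80655799e-01,
         7.03886291e-02],
       [ 9.99999708e-01,  6.68536715e-04, -3.71368604e-04,
         4.12622184e-04],
       [ 5.44071387e-04, -2.80655517e-01,  9.59808410e-01,
        -1.16864654e-01],
       [ 0.00000000e+00,  0.00000000e+00,  0.00000000e+00,
         1.00000000e+00]])}
```

View pics/scene0.png

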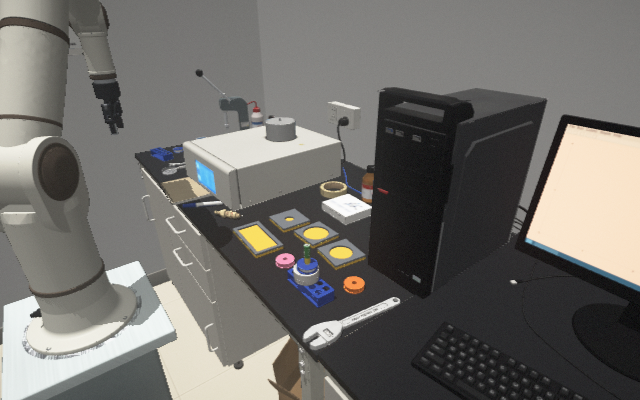

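View pics/side0.png

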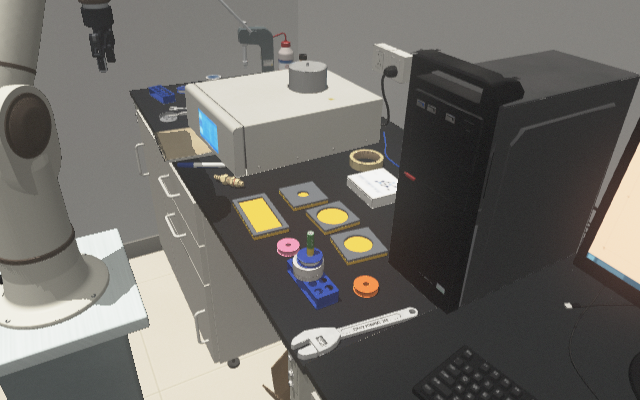

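Both views show the pile at side (308,265), with the rack foam at (261,216), small foam at (303,195), two round foams at (332,216) and (358,244), the pink look-alike at (288,246) and the orange one at (366,286). I'll enlarge the region and fit the yellow floors.

```bash
cat > h.py <<'E'
import numpy as np,cv2
from rig import manip,eyes
from scipy.spatial.transform import Rotation as R
def cam(n,o=None):
    c=eyes.camera_info(n);f=200/np.tan(np.radians(c["vfov"]/2))
    if n=="wrist":
        T=np.eye(4);T[:3,:3]=R.from_euler("xyz",o["tcp_rot"],degrees=True).as_matrix();T[:3,3]=o["tcp_pos"];E=T@c["tool_from_camera"]
    else:E=c["extrinsics"]
    return f,c["cx"],c["cy"],E
def back(C,px,z):
    f,cx,cy,E=C;px=np.atleast_2d(np.asarray(px,float))
    d=np.c_[(px[:,0]-cx)/f,(px[:,1]-cy)/f,np.ones(len(px))]@E[:3,:3].T
    return E[:3,3]+d*((z-E[2,3])/d[:,2])[:,None]
def proj(C,P):
    f,cx,cy,E=C;p=(np.atleast_2d(P)-E[:3,3])@E[:3,:3]
    return np.c_[f*p[:,0]/p[:,2]+cx,f*p[:,1]/p[:,2]+cy]
def yellow(im,C,z=0.008,amin=30):
    hsv=cv2.cvtColor(im,cv2.COLOR_BGR2HSV);m=cv2.inRange(hsv,(20,130,120),(35,255,255))
    cs,_=cv2.findContours(m,cv2.RETR_EXTERNAL,cv2.CHAIN_APPROX_NONE)
    for c in cs:
        if cv2.contourArea(c)<amin:continue
        P=back(C,c[:,0,:],z);r=cv2.minAreaRect((P[:,:2]*1000).astype(np.float32))
        print("px",c[:,0].mean(0).round(),"ctr",np.round(r[0],1),"size",np.round(r[1],1),"ang",round(r[2],1))
E
python3 - <<'E'
from h import *
for n in("scene","side"):
    im=cv2.imread(f"pics/{n}0.png");C=cam(n);print(n);yellow(im,C)
im=cv2.imread("pics/side0.png")[160:320,220:420]
cv2.imwrite("pics/c0.png",cv2.resize(im,None,fx=3.75,fy=3.75,interpolation=cv2.INTER_CUBIC))
C=cam("side")
print("batt top",back(C,[(310,233)],.123),"tin",back(C,[(308,264)],.06),back(C,[(308,253)],.073))
print("rack",back(C,[(297,263),(336,292),(312,304)],.029))
print("pink,or",back(C,[(288,246),(366,286)],.014))
E
```

```text
scene
px [340. 252.] ctr [ 604.7 -159.1] size [53.1 60.4] ang 52.8
px [315. 233.] ctr [610.7 -31.1] size [63.3 69.7] ang 52.7
px [257. 238.] ctr [457.1  54.3] size [136.5  60.9] ang 86.5
side
px [358. 244.] ctr [ 604.8 -161.5] size [58.2 57. ] ang 9.8
px [269. 234.] ctr [447.  -42.7] size [17.8 84.7] ang 77.5
px [332. 216.] ctr [610.2 -38.6] size [66.1 70.2] ang 33.4
px [260. 214.] ctr [457.8  49.4] size [136.8  61.9] ang 86.8
batt top [[ 0.45372664 -0.22108526  0.123     ]] tin [[ 0.44450867 -0.2317207   0.06      ]] [[ 0.45242216 -0.21619294  0.073     ]]
rack [[ 0.44401904 -0.18474836  0.029     ]
 [ 0.47100815 -0.29536268  0.029     ]
 [ 0.41618815 -0.30290721  0.029     ]]
pink,or [[ 0.4605858  -0.10693246  0.014     ]
 [ 0.54055975 -0.2934007   0.014     ]]
```

View pics/c0.png

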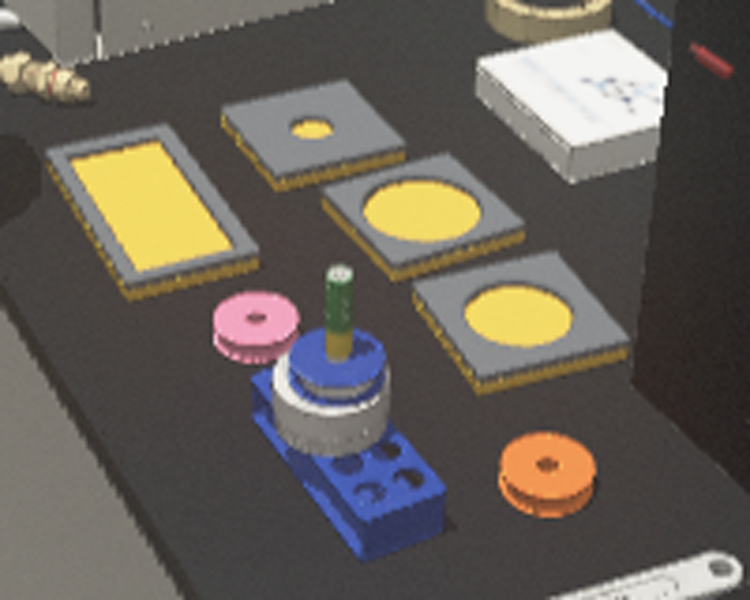

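>>> {"method": "carry_out", "body": {"rows": [[-0.035,-0.0335,-0.012,0],[-0.035,-0.0335,-0.012,0],[-0.035,-0.0335,-0.012,0],[-0.035,-0.0335,-0.012,0],[-0.035,-0.0335,-0.009,0],[-0.035,-0.0335,-0.009,0],[-0.035,-0.0335,0,0],[-0.035,-0.0335,0,0],[0,0,0,0.17],[0,0,0,0.17],[0,0,0,0.17],[0,0,0,0.17]]}}

```text
time_s: 1.6
tcp_pos: [0.4016, 0.2503, 0.3219]
tcp_rot: [-179.9, -0.0, 118.9]
force: [1.0, -0.1, 0.4]
finger_gap: 0.995
grasp_force: 0.0
```

>>> {"method": "carry_out", "body": {"rows": [[0,0,0,0.168],[0,0,0,0.168],[0,0,0,0.168],[-0.049,0.0055,0,0],[-0.049,0.0055,0,0],[-0.049,0.0055,0,0],[-0.049,0.0055,0,0],[-0.049,0.0055,0,0],[-0.049,0.0055,0,0],[-0.049,0.0055,0,0],[-0.049,0.0055,0,0],[-0.049,0.0055,0,0]]}}

```text
time_s: 3.1
tcp_pos: [0.4538, -0.1915, 0.3221]
tcp_rot: [-180.0, -0.0, 90.4]
force: [1.0, 0.9, -0.1]
finger_gap: 0.998
grasp_force: 0.0
```

```bash
python3 - <<'E'
from h import *
o=manip.get_obs();im=eyes.grab_frame("wrist");cv2.imwrite("pics/w1.png",im)
np.save("o1.npy",o,allow_pickle=True);print(o["tcp_pos"],o["tcp_rot"],o["q"].round(1))
yellow(im,cam("wrist",o))
E
```

```text
[ 0.45383116 -0.19149512  0.32209192] [-1.79985484e+02 -1.21126680e-02  9.03620888e+01] [  6.6   6.9  14.4 107.4  -1.9  65.9  22. ]
px [425. 142.] ctr [ 605.8 -162. ] size [63.  62.6] ang 32.0
px [440.  43.] ctr [610.5 -38.1] size [74.7 75.8] ang 8.3
px [318.  14.] ctr [455.3  -6.5] size [34.4 64.4] ang 89.1
```

View pics/w1.png

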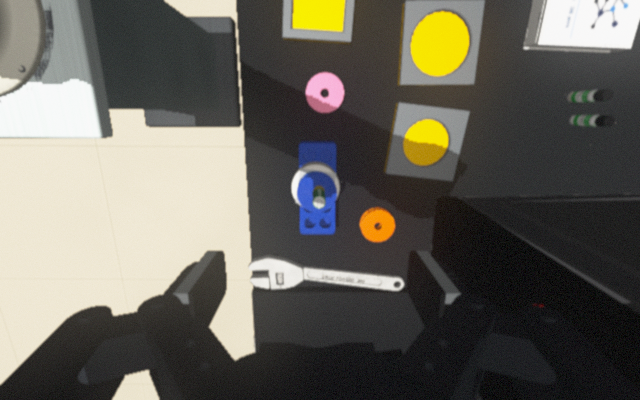

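The wrist view shows the pile: rack (318,188), white tin (316,187), battery top (318,202). The spool cutout (425,142) measures 63 mm and the tin cutout (440,43) 75 mm, matching their sizes. The two dark green rods at (590,95) and (590,121) lie flat, so they are look-alike batteries. The only upright green and yellow one is on the pile.

```bash
python3 - <<'E'
from h import *
o=np.load("o1.npy",allow_pickle=True).item();im=cv2.imread("pics/w1.png");C=cam("wrist",o)
T=o["tcp_pos"]
for zt in(.025,.012):
  for xx in(.011,-.011):
    print("tip",zt,xx,proj(C,[T+[s*.0427,xx,-zt] for s in(-1,1)]).round(0).tolist())
hsv=cv2.cvtColor(im,cv2.COLOR_BGR2HSV)
roi=np.zeros(im.shape[:2],np.uint8);roi[130:245,285:350]=1
def rep(name,m,z):
    cs,_=cv2.findContours(m*roi,cv2.RETR_EXTERNAL,cv2.CHAIN_APPROX_NONE);c=max(cs,key=cv2.contourArea)
    P=back(C,c[:,0],z)[:,:2]*1000;r=cv2.minAreaRect(P.astype(np.float32));print(name,np.round(r[0],1),np.round(r[1],1),round(r[2],1))
blue=cv2.inRange(hsv,(105,120,40),(130,255,255));b2=blue.copy();b2[156:]=0
rep("rack far",b2,.029);b2=blue.copy();b2[:218]=0;rep("rack near",b2,.029)
w=cv2.inRange(hsv,(0,0,110),(179,70,255));rep("white",w,.059)
b3=blue.copy();b3[:172]=0;b3[207:]=0;b3[:,:300]=0;rep("spool",b3,.073)
print("batt top px 318.5,201",back(C,[(318.5,201)],.123),"bottom?",back(C,[(317,188)],.073))
cr=im[130:245,260:400];cv2.imwrite("pics/c1.png",cv2.resize(cr,None,fx=5,fy=5,interpolation=cv2.INTER_CUBIC))
E
```

```text
tip 0.025 0.011 [[229.0, 235.0], [400.0, 237.0]]
tip 0.025 -0.011 [[232.0, 275.0], [397.0, 276.0]]
tip 0.012 0.011 [[221.0, 247.0], [408.0, 248.0]]
tip 0.012 -0.011 [[225.0, 289.0], [404.0, 290.0]]
rack far [ 455.4 -168.3] [50.7 18.4] 0.4
rack near [ 456.2 -278.9] [51.6 24.4] 0.4
white [ 451.  -208.7] [62.3 48.7] 14.6
spool [ 456.8 -213.5] [44.7 43.1] 0.4
batt top px 318.5,201 [[ 0.45711505 -0.21378295  0.123     ]] bottom? [[ 0.45558818 -0.2119234   0.073     ]]
```

View pics/c1.png

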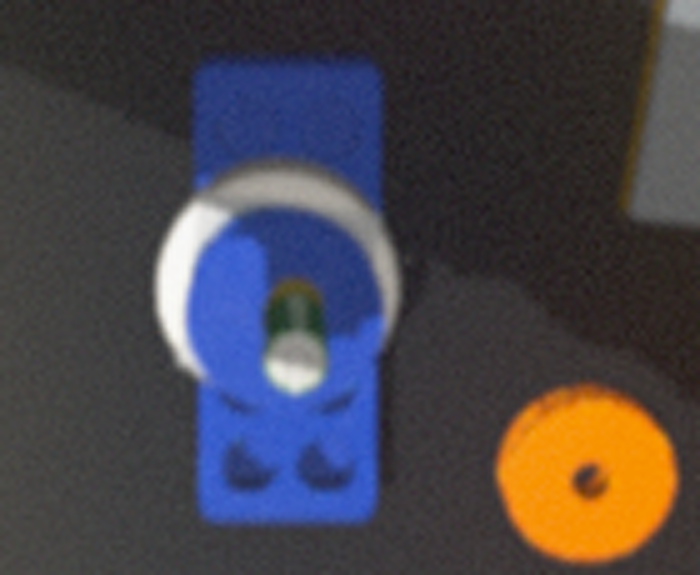

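The crop confirms battery top at image (319,202), spool centre (317,190) and tin centre (316,187). The pink and orange look-alikes stand apart on the bench. Next I hover over the battery with the jaw narrowed, to re-measure and see how far ahead the fingertips stand.

>>> {"method": "carry_out", "body": {"rows": [[-0.012,0.0015,0.02,0],[-0.012,0.0015,0.02,0],[0,0,0.02,0],[0,0,0,0]], "jaw": 0.05}}

```text
time_s: 3.65
tcp_pos: [0.4558, -0.2134, 0.2606]
tcp_rot: [-179.8, -0.1, 90.3]
force: [-0.2, 0.0, 0.5]
finger_gap: 0.586
grasp_force: 0.0
```

```bash
python3 - <<'E'
from h import *
o=manip.get_obs();im=eyes.grab_frame("wrist");cv2.imwrite("pics/w2.png",im)
np.save("o2.npy",o,allow_pickle=True);print(o["tcp_pos"],o["tcp_rot"],o["finger_gap"])
C=cam("wrist",o);T=o["tcp_pos"];h=o["finger_gap"]*.0427
for zt in(.025,.02,.016,.012):print(zt,proj(C,[T+[s*h,.011,-zt] for s in(-1,1)]).round(0).tolist())
E
```

```text
[ 0.45583846 -0.21338886  0.26057958] [-1.79767767e+02 -8.09565729e-02  9.03362951e+01] 0.5855978004104094
0.025 [[265.0, 236.0], [365.0, 236.0]]
0.02 [[263.0, 240.0], [367.0, 240.0]]
0.016 [[262.0, 243.0], [368.0, 244.0]]
0.012 [[260.0, 247.0], [369.0, 248.0]]
```

View pics/w2.png

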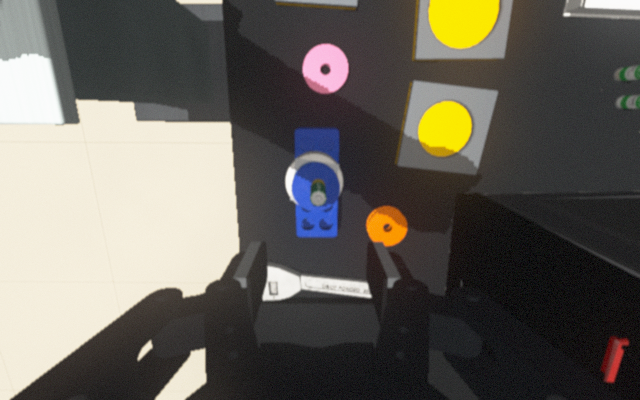

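```bash
python3 - <<'E'
from h import *
o=np.load("o2.npy",allow_pickle=True).item();im=cv2.imread("pics/w2.png");C=cam("wrist",o)
hsv=cv2.cvtColor(im,cv2.COLOR_BGR2HSV)
blue=cv2.inRange(hsv,(108,120,40),(130,255,255))
r=np.zeros_like(blue);r[178:209,306:332]=255
m=cv2.bitwise_and(cv2.bitwise_not(blue),r);ys,xs=np.nonzero(m)
print("batt bbox",xs.min(),xs.max(),ys.min(),ys.max())
x=(xs.min()+xs.max())/2
# expected top circle
for q in((x,198),(x,ys.max()-6)):print(q,back(C,[q],.123).round(4))
for c in([.457,-.214,.123],[.457,-.214,.073]):
    a=np.linspace(0,6.28,60);p=proj(C,np.array(c)+np.c_[.0075*np.cos(a),.0075*np.sin(a),0*a]);print("model",c,p.min(0).round(1),p.max(0).round(1))
print(''.join(''.join('.#'[v>0] for v in m[y,300:336])+f' {y}\n' for y in range(176,210)))
E
```

```text
batt bbox 310 326 178 205
(np.float64(318.0), 198) [[ 0.4576 -0.2146  0.123 ]]
(np.float64(318.0), np.int64(199)) [[ 0.4576 -0.2155  0.123 ]]
model [0.457, -0.214, 0.123] [308.7 188.9] [326.  205.6]
model [0.457, -0.214, 0.073] [310.  176.8] [324.7 191.1]Traceback (most recent call last):
  File "<stdin>", line 13, in <module>
  File "<stdin>", line 13, in <genexpr>
  File "<stdin>", line 13, in <genexpr>
TypeError: string indices must be integers, not 'numpy.bool'
```

>>> {"method": "carry_out", "body": {"rows": [[-0.001,0.0017,0.02,0],[0,0,0.035,0],[0,0,0.035,0],[0,0,0.035,0],[0,0,0.02,0],[0,0,0.0085,0],[0,0,0,0]], "jaw": 0.034}}

```text
time_s: 4.58
tcp_pos: [0.4594, -0.215, 0.1092]
tcp_rot: [180.0, 0.0, 90.4]
force: [0.3, -0.4, 1.0]
finger_gap: 0.399
grasp_force: 0.0
```

>>> {"method": "carry_out", "body": {"rows": [[0,0,0,0],[0,0,0,0],[0,0,0,0],[0,0,0,0]], "jaw": 0.0, "force": 30}}

```text
time_s: 5.08
tcp_pos: [0.4598, -0.2154, 0.11]
tcp_rot: [179.9, 0.0, 90.3]
force: [0.0, 1.0, 6.2]
finger_gap: 0.163
grasp_force: 29.4
```

>>> {"method": "carry_out", "body": {"rows": [[0,0,-0.005,0],[0,0,-0.02,0],[0,0,-0.04,0],[0,0,-0.05,0],[0,0,-0.03,0],[0,0,0,0]]}}

```text
time_s: 5.82
tcp_pos: [0.4604, -0.2157, 0.2567]
tcp_rot: [179.7, 0.1, 90.3]
force: [0.5, 0.3, -1.2]
finger_gap: 0.163
grasp_force: 29.3
```

```bash
python3 - <<'E'
from h import *
for n,p in(("side",(303.2,195)),("scene",(289.5,219.5))):
    print(back(cam(n),[p],.008).round(4))
for n in("scene","side"):yellow(cv2.imread(f"pics/{n}0.png"),cam(n),amin=8)
E
```

```text
[[0.591  0.0781 0.008 ]]
[[0.5909 0.0831 0.008 ]]
px [306. 260.] ctr [ 507.4 -133. ] size [13.9  8.1] ang 55.1
px [350. 263.] ctr [ 592.3 -210.8] size [ 7.4 90.6] ang 83.7
px [326. 259.] ctr [ 552.  -157.9] size [43.8  2.4] ang 83.1
px [340. 252.] ctr [ 604.7 -159.1] size [53.1 60.4] ang 52.8
px [266. 252.] ctr [441.6 -34.4] size [33.5 89.5] ang 66.1
px [323. 242.] ctr [600.  -89.8] size [14.7 86.3] ang 83.3
px [315. 233.] ctr [610.7 -31.1] size [63.3 69.7] ang 52.7
px [257. 238.] ctr [457.1  54.3] size [136.5  60.9] ang 86.5
px [293. 228.] ctr [574.8  33.3] size [24.8 87.3] ang 73.2
px [289. 219.] ctr [591.2  87.1] size [13.1 19.9] ang 52.6
px [366. 259.] ctr [ 592.7 -215.6] size [ 7.5 93.5] ang 82.7
px [309. 251.] ctr [ 496.7 -138.4] size [17.6 10.8] ang 62.8
px [358. 244.] ctr [ 604.8 -161.5] size [58.2 57. ] ang 9.8
px [269. 234.] ctr [447.  -42.7] size [17.8 84.7] ang 77.5
px [320. 226.] ctr [557.1 -53. ] size [23.6 95.1] ang 14.1
px [332. 216.] ctr [610.2 -38.6] size [66.1 70.2] ang 33.4
px [300. 207.] ctr [560.4  29.6] size [27.5 64.4] ang 63.3
px [260. 214.] ctr [457.8  49.4] size [136.8  61.9] ang 86.8
px [303. 194.] ctr [592.8  85.6] size [15.  23.1] ang 63.4
```

>>> {"method": "carry_out", "body": {"rows": [[0.02,0.009,0,0],[0.042,0.019,0,0],[0.042,0.019,0,0],[0.042,0.019,0,0],[0.042,0.019,0,0],[0.042,0.019,0,0],[0.042,0.019,0,0],[0.015,0.007,0,0],[0,0,0,0]]}}

```text
time_s: 6.95
tcp_pos: [0.5866, 0.0735, 0.2525]
tcp_rot: [-179.9, 0.0, 90.5]
force: [0.8, -0.8, 0.5]
finger_gap: 0.163
grasp_force: 29.3
```

```bash
python3 - <<'E'
from h import *
o=manip.get_obs();im=eyes.grab_frame("wrist");cv2.imwrite("pics/w3.png",im)
print(o["tcp_pos"],o["tcp_rot"]);C=cam("wrist",o)
yellow(im,C,amin=100)
E
```

```text
[0.58657434 0.07345627 0.25252196] [-1.79874478e+02  2.50060908e-02  9.04670989e+01]
px [324. 334.] ctr [ 598.1 -158. ] size [48.2 47.1] ang 1.7
px [343. 242.] ctr [622.9 -17.4] size [24.3 60.6] ang 70.1
px [321. 165.] ctr [592.4  82.6] size [28.5 27.5] ang 0.5
px [210. 187.] ctr [457.7  48.4] size [144.3  63.8] ang 87.0
```

View pics/w3.png

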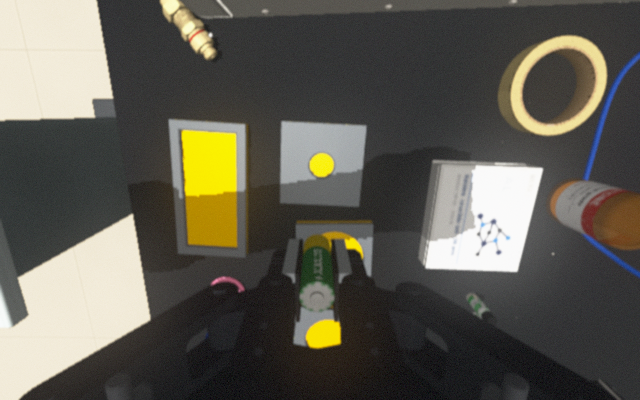

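Battery held upright at (317,270). The battery cutout at (321,165) measures 28 mm and the rack cutout at (210,187) 144x64 mm. The coupling is at (190,30) and the carton at (482,215), both clear.

>>> {"method": "carry_out", "body": {"rows": [[0.004,0.003,0.03,0],[0.004,0.003,0.04,0],[0,0,0.05,0],[0,0,0.04,0],[0,0,0.02,0],[0,0,0,0],[0,0,0,0]]}}

```text
time_s: 7.88
tcp_pos: [0.5945, 0.0803, 0.0755]
tcp_rot: [179.8, -0.0, 90.3]
force: [-1.0, 0.8, 0.1]
finger_gap: 0.16
grasp_force: 29.3
```

>>> {"method": "carry_out", "body": {"rows": [[0.001,-0.002,0.012,0],[0,0,0.008,0],[0,0,0.004,0],[0,0,0.003,0],[0,0,0.0,0],[0,0,0,0]]}}

```text
time_s: 8.62
tcp_pos: [0.5913, 0.0817, 0.0469]
tcp_rot: [180.0, -0.0, 90.3]
force: [0.2, -0.8, -0.5]
finger_gap: 0.16
grasp_force: 29.3
```

>>> {"method": "carry_out", "body": {"rows": [[0,0,0.001,0],[0,0,0.001,0],[0,0,0,0]]}}

```text
time_s: 9.0
tcp_pos: [0.5912, 0.0818, 0.045]
tcp_rot: [180.0, -0.0, 90.3]
force: [-0.7, -0.6, 2.2]
finger_gap: 0.161
grasp_force: 29.4
```

>>> {"method": "carry_out", "body": {"rows": [[0,0,0.001,0],[0,0,0,0]]}}

```text
time_s: 9.25
tcp_pos: [0.5913, 0.0818, 0.045]
tcp_rot: [180.0, -0.0, 90.3]
force: [-3.9, -1.4, 10.4]
finger_gap: 0.164
grasp_force: 30.3
```

>>> {"method": "carry_out", "body": {"rows": [[0,0,-0.0008,0],[0,0,0,0],[0,0,0,0]], "jaw": 0.04}}

```text
time_s: 9.62
tcp_pos: [0.591, 0.0817, 0.0443]
tcp_rot: [-180.0, 0.0, 90.3]
force: [1.0, 0.5, 0.4]
finger_gap: 0.47
grasp_force: 0.0
```

>>> {"method": "carry_out", "body": {"rows": [[0,0,-0.02,0],[0,0,-0.03,0],[0,0,-0.05,0],[0,0,-0.05,0],[0,0,-0.03,0],[0,0,0,0]]}}

```text
time_s: 10.38
tcp_pos: [0.5933, 0.082, 0.2293]
tcp_rot: [179.6, -0.1, 90.3]
force: [0.3, -0.3, -0.1]
finger_gap: 0.471
grasp_force: 0.0
```

```bash
python3 - <<'E'
from h import *
im=eyes.grab_frame("wrist");cv2.imwrite("pics/w4.png",im);o=manip.get_obs();print(o["tcp_pos"],o["finger_gap"])
im2=eyes.grab_frame("side");a=im[120:320,200:440];b=im2[150:320,220:424]
cv2.imwrite("pics/c4.png",np.hstack([cv2.resize(a,(400,333)),cv2.resize(b,(400,333))]))
E
```

```text
[0.5919704  0.08181938 0.22702682] 0.471014457083513
```

View pics/c4.png

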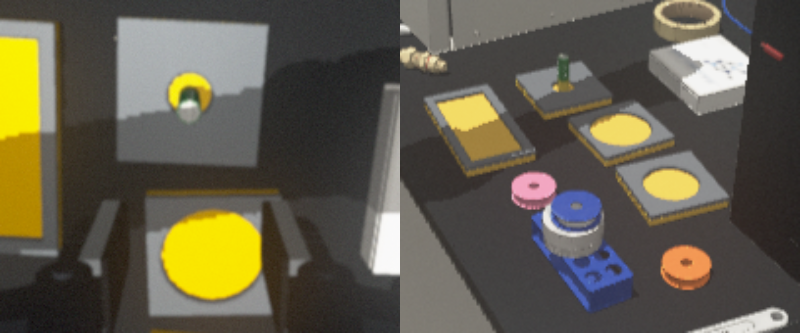

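The battery stands upright in its cutout, at left panel (190,95). The spool is undisturbed on the tin, at right panel (575,208). Back to the pile.

>>> {"method": "carry_out", "body": {"rows": [[-0.02,-0.009,0,0],[-0.04,-0.018,0,0],[-0.04,-0.018,0,0],[-0.04,-0.018,0,0],[-0.04,-0.018,0,0],[-0.04,-0.018,0,0],[-0.04,-0.018,0,0],[-0.035,-0.018,0,0],[0,0,0,0],[0,0,0,0]], "jaw": 0.068}}

```text
time_s: 11.72
tcp_pos: [0.4567, -0.2141, 0.2237]
tcp_rot: [-179.9, -0.1, 90.3]
force: [0.2, 0.6, -0.3]
finger_gap: 0.797
grasp_force: 0.0
```

```bash
cat > pile.py <<'E'
from h import *
from scipy.optimize import least_squares
import sys
o=manip.get_obs();im=eyes.grab_frame("wrist");cv2.imwrite(f"pics/{sys.argv[1]}.png",im)
print(o["tcp_pos"],o["tcp_rot"],o["finger_gap"]);C=cam("wrist",o)
hsv=cv2.cvtColor(im,cv2.COLOR_BGR2HSV)
def circ(m,z,r,guess):
    x,y=proj(C,[[*guess,z]])[0]
    k=np.zeros_like(m);cv2.circle(k,(int(x),int(y)),int(r*1.15*C[0]/(C[3][2,3]-z)),255,-1)
    cs,_=cv2.findContours(m&k,cv2.RETR_EXTERNAL,cv2.CHAIN_APPROX_NONE);c=max(cs,key=cv2.contourArea)
    P=back(C,c[:,0],z)[:,:2]
    s=least_squares(lambda p:np.hypot(P[:,0]-p[0],P[:,1]-p[1])-r,guess,loss="soft_l1",f_scale=.001)
    print("z",z,"ctr",s.x.round(4),"px",np.round((x,y)),"med|res|mm",np.median(abs(s.fun))*1000,"minrect",np.round(np.array(cv2.minAreaRect((P*1000).astype(np.float32))[:2]),1).tolist())
blue=cv2.inRange(hsv,(105,110,35),(130,255,255))
white=cv2.inRange(hsv,(0,0,70),(179,80,255))
E
cat > p1.py <<'E'
from pile import *
circ(blue,.073,.025,(.457,-.214))
circ(blue|white,.059,.031,(.456,-.214))
E
python3 p1.py w5
```

```text
[ 0.45670847 -0.21411634  0.22372916] [-1.79894843e+02 -5.30520170e-02  9.02770104e+01] 0.7974878261872085
z 0.073 ctr [ 0.4553 -0.2181] px [316. 192.] med|res|mm 1.0410416681537784 minrect [[454.7, -217.9], [52.7, 48.0]]
z 0.059 ctr [ 0.4529 -0.2146] px [315. 189.] med|res|mm 2.928603812167134 minrect [[452.9, -214.1], [73.7, 63.4]]
```

```bash
python3 - <<'E'
from h import *
im=cv2.imread("pics/w5.png");cv2.imwrite("pics/c5.png",cv2.resize(im[130:280,240:400],None,fx=5,fy=4*5/4,interpolation=cv2.INTER_CUBIC)[:600])
E
```

```text
(no output)
```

View pics/c5.png

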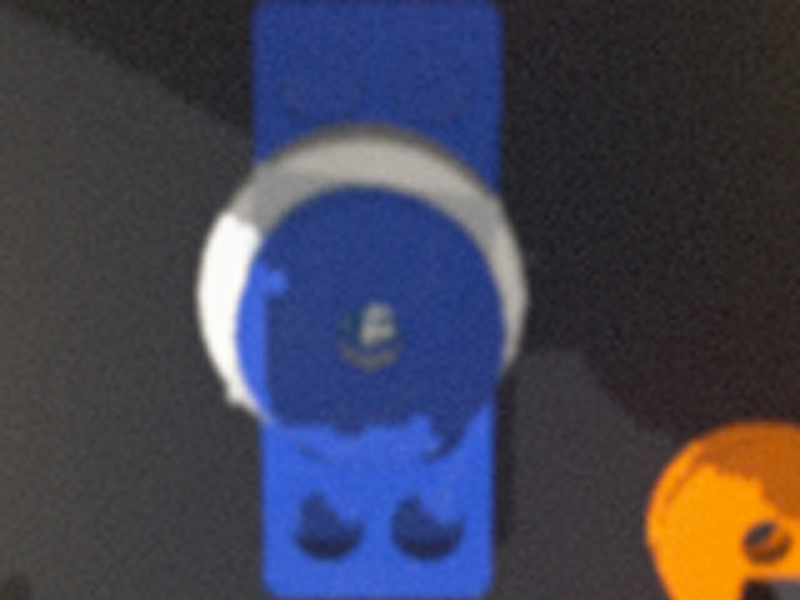

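```bash
python3 - <<'E'
from h import *
o=dict(tcp_pos=np.array([ 0.45670847,-0.21411634,0.22372916]),tcp_rot=[-179.895,-.053,90.277]);C=cam("wrist",o)
print("spool",back(C,[(314,193.6),(287.2,193.6),(340.8,193.6),(314,166.8)],.073).round(4))
print("tin",back(C,[(312.4,187.6),(279.4,187.6),(345.4,187.6),(312.4,155)],.059).round(4))
print("rack",back(C,[(315.4,130),(315.5,249),(290.4,132),(340.4,132)],.029).round(4))
E
```

```text
spool [[ 0.4552 -0.2151  0.073 ]
 [ 0.431  -0.2152  0.073 ]
 [ 0.4794 -0.2149  0.073 ]
 [ 0.4551 -0.1906  0.073 ]]
tin [[ 0.4535 -0.213   0.059 ]
 [ 0.4223 -0.2131  0.059 ]
 [ 0.4847 -0.2128  0.059 ]
 [ 0.4535 -0.1822  0.059 ]]
rack [[ 0.456  -0.1615  0.029 ]
 [ 0.4567 -0.2906  0.029 ]
 [ 0.4312 -0.1636  0.029 ]
 [ 0.4809 -0.1633  0.029 ]]
```

>>> {"method": "carry_out", "body": {"rows": [[-0.001,-0.0015,0.03,0],[0,0,0.04,0],[0,0,0.04,0],[0,0,0.02,0],[0,0,0.008,0],[0,0,0,0],[0,0,0,0]]}}

```text
time_s: 12.65
tcp_pos: [0.4573, -0.2151, 0.0875]
tcp_rot: [179.9, 0.0, 90.4]
force: [0.5, 0.4, 0.3]
finger_gap: 0.796
grasp_force: 0.0
```

>>> {"method": "carry_out", "body": {"rows": [[0,-0.002,0.0015,0],[0,0,0,0]]}}

```text
time_s: 12.9
tcp_pos: [0.4544, -0.2152, 0.0855]
tcp_rot: [180.0, 0.0, 90.3]
force: [0.3, 0.1, 0.3]
finger_gap: 0.795
grasp_force: 0.0
```

>>> {"method": "carry_out", "body": {"rows": [[0,0,0,0],[0,0,0,0],[0,0,0,0],[0,0,0,0]], "jaw": 0.03, "force": 35}}

```text
time_s: 13.4
tcp_pos: [0.4546, -0.2152, 0.0857]
tcp_rot: [180.0, -0.0, 90.3]
force: [-1.1, 0.5, 5.6]
finger_gap: 0.568
grasp_force: 35.3
```

>>> {"method": "carry_out", "body": {"rows": [[0,0,-0.005,0],[0,0,-0.02,0],[0,0,-0.04,0],[0.01,0.03,-0.02,0],[0.015,0.041,0,0],[0.015,0.041,0,0],[0.013,0.04,0,0],[0,0,0,0],[0,0,0,0]]}}

```text
time_s: 14.52
tcp_pos: [0.6051, -0.1616, 0.1696]
tcp_rot: [-179.9, 0.0, 90.3]
force: [-1.0, -0.2, -0.1]
finger_gap: 0.561
grasp_force: 36.3
```

```bash
python3 p1.py w6; python3 - <<'E'
from h import *
im=cv2.imread("pics/w6.png")
cv2.imwrite("pics/c6.png",im)
E
```

```text
[ 0.60511321 -0.16157871  0.1696409 ] [-1.79904255e+02  1.73773946e-02  9.03357869e+01] 0.5614327233080249
z 0.073 ctr [ 0.4441 -0.213 ] px [125. 274.] med|res|mm 6.025430902185559 minrect [[462.8, -206.9], [31.0, 30.1]]
z 0.059 ctr [ 0.4599 -0.21  ] px [134. 265.] med|res|mm 5.734559869168477 minrect [[457.7, -209.8], [78.1, 69.8]]
```

View pics/c6.png

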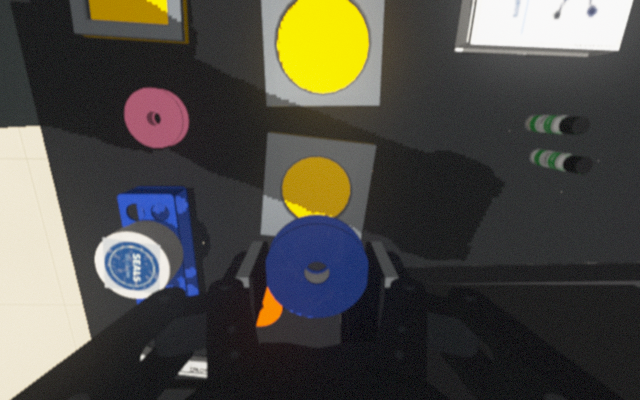

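The spool hangs level in the jaws at (317,267), with its cutout at (316,188) ahead of it. The tin, with its blue label, still stands on the rack at (138,258). Lowering.

>>> {"method": "carry_out", "body": {"rows": [[0,0.0005,0.03,0],[0,0,0.04,0],[0,0,0.04,0],[0,0,0.014,0],[0,0,0,0],[0,0,0,0]]}}

```text
time_s: 15.32
tcp_pos: [0.6077, -0.1619, 0.0479]
tcp_rot: [179.8, 0.0, 90.3]
force: [-0.1, 0.2, -1.1]
finger_gap: 0.566
grasp_force: 36.3
```

>>> {"method": "carry_out", "body": {"rows": [[0,-0.0015,0.006,0],[0,0,0.003,0],[0,0,0.002,0],[0,0,0,0],[0,0,0,0]]}}

```text
time_s: 15.95
tcp_pos: [0.6054, -0.1612, 0.0359]
tcp_rot: [180.0, -0.0, 90.4]
force: [-2.7, 0.2, 6.4]
finger_gap: 0.565
grasp_force: 40.5
```

>>> {"method": "carry_out", "body": {"rows": [[0,0,0.001,0],[0,0,0,0]]}}

```text
time_s: 16.2
tcp_pos: [0.6055, -0.1612, 0.0357]
tcp_rot: [180.0, -0.0, 90.3]
force: [-4.5, 0.9, 10.7]
finger_gap: 0.563
grasp_force: 43.9
```

>>> {"method": "carry_out", "body": {"rows": [[0,0,0,0],[0,0,0,0],[0,0,-0.004,0],[0,0,-0.03,0],[0,0,-0.05,0],[0,0,-0.05,0],[0,0,-0.03,0],[0,0,0,0]], "jaw": 0.066}}

```text
time_s: 17.2
tcp_pos: [0.6071, -0.1618, 0.2015]
tcp_rot: [179.6, 0.1, 90.3]
force: [0.1, 0.5, 0.2]
finger_gap: 0.768
grasp_force: 0.0
```

```bash
python3 - <<'E'
from h import *
o=manip.get_obs();im=eyes.grab_frame("wrist");cv2.imwrite("pics/w7.png",im)
im2=eyes.grab_frame("side")
a=im[100:300,200:440];b=im2[150:320,220:424]
cv2.imwrite("pics/c7.png",np.hstack([cv2.resize(a,(400,333)),cv2.resize(b,(400,333))]))
E
```

```text
(no output)
```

View pics/c7.png

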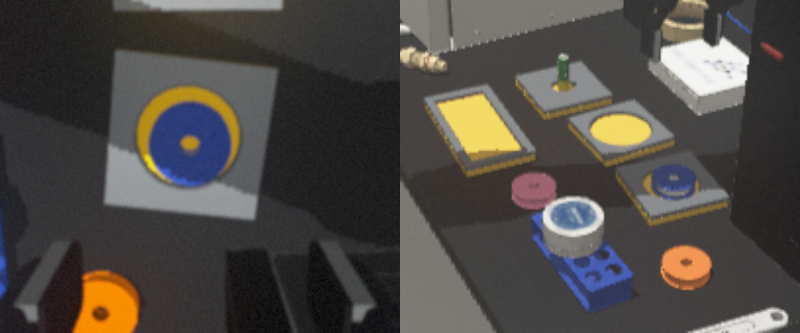

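```bash
python3 - <<'E'
from h import *
o=manip.get_obs();C=cam("wrist",o);print(o["tcp_pos"])
f=lambda p:(200+p[0]*.6,100+p[1]*.6)
print("spool",back(C,[f(p) for p in((190,145),(148,145),(232,145),(190,103),(190,187))],.022).round(4))
print("cut rim",back(C,[f(p) for p in((137,138),(240,138),(188,86),(188,188))],.014).round(4))
yellow(cv2.imread("pics/w7.png"),C,amin=200)
E
```

```text
[ 0.60483878 -0.16101889  0.19789913]
spool [[ 0.6034 -0.1621  0.022 ]
 [ 0.5786 -0.1623  0.022 ]
 [ 0.6281 -0.162   0.022 ]
 [ 0.6033 -0.1373  0.022 ]
 [ 0.6035 -0.1882  0.022 ]]
cut rim [[ 0.5714 -0.16    0.014 ]
 [ 0.6335 -0.1596  0.014 ]
 [ 0.602  -0.1285  0.014 ]
 [ 0.6022 -0.1916  0.014 ]]
px [312. 175.] ctr [ 601.  -156.5] size [63.3 54.8] ang 11.3
px [318.  49.] ctr [606.4 -37.8] size [74.7 75. ] ang 38.2
px [145.  15.] ctr [452.1 -10.3] size [26.2 62.2] ang 88.6
```

The spool lies flat about 2 mm off the centre of its cutout: its top measures 49.5 mm across when taken at the expected height. Next the tin, at (.4535,-.213).

>>> {"method": "carry_out", "body": {"rows": [[-0.007,-0.02,0,0],[-0.015,-0.044,0,0],[-0.015,-0.044,0,0],[-0.015,-0.044,0,0],[0,0,0,0],[0,0,0,0],[0,0,0.03,0],[0,0,0.03,0],[0,0,0,0],[0,0,0,0]], "jaw": 0.085}}

```text
time_s: 18.55
tcp_pos: [0.4544, -0.2139, 0.1384]
tcp_rot: [180.0, 0.0, 90.4]
force: [0.6, 0.5, -0.1]
finger_gap: 0.997
grasp_force: 0.0
```

```bash
cat > p2.py <<'E'
from pile import *
notblack=cv2.inRange(hsv,(0,0,75),(179,80,255))
circ(notblack,.059,.031,(.4535,-.213))
E
python3 p2.py w8
```

```text
[ 0.45435279 -0.21394436  0.13841625] [1.79988060e+02 9.34824226e-03 9.04000977e+01] 0.9973588345741051
z 0.059 ctr [ 0.4529 -0.2135] px [314. 218.] med|res|mm 0.5844114055306681 minrect [[452.9, -212.6], [61.6, 65.3]]
```

>>> {"method": "carry_out", "body": {"rows": [[0,-0.001,0.03,0],[0,0,0.03,0],[0,0,0.017,0],[0,0,0.005,0],[0,0,0,0],[0,0,0,0]]}}

```text
time_s: 19.35
tcp_pos: [0.4532, -0.2145, 0.057]
tcp_rot: [179.9, 0.0, 90.3]
force: [-0.2, -0.3, -0.5]
finger_gap: 0.998
grasp_force: 0.0
```

>>> {"method": "carry_out", "body": {"rows": [[0,0,0,0],[0,0,0,0],[0,0,0,0],[0,0,0,0],[0,0,0,0]], "jaw": 0.045, "force": 40}}

```text
time_s: 19.98
tcp_pos: [0.4529, -0.2143, 0.0572]
tcp_rot: [179.9, 0.0, 90.3]
force: [-2.0, 1.1, 8.5]
finger_gap: 0.7
grasp_force: 41.0
```

>>> {"method": "carry_out", "body": {"rows": [[0,0,-0.004,0],[0,0,-0.02,0],[0,0,-0.04,0],[0.02,0.018,-0.03,0],[0.04,0.035,0,0],[0.04,0.035,0,0],[0.04,0.035,0,0],[0.036,0.035,0,0],[0,0,0,0],[0,0,0,0]]}}

```text
time_s: 21.22
tcp_pos: [0.6086, -0.0376, 0.1497]
tcp_rot: [-179.9, 0.0, 90.4]
force: [0.1, -0.8, -0.5]
finger_gap: 0.696
grasp_force: 43.3
```

```bash
python3 - <<'E'
from h import *
o=manip.get_obs();im=eyes.grab_frame("wrist");cv2.imwrite("pics/w9.png",im)
print(o["tcp_pos"]);yellow(im,cam("wrist",o),amin=200)
E
```

```text
[ 0.60861628 -0.03758468  0.14966183]
px [317. 185.] ctr [610.  -26.9] size [51.8 75.3] ang 89.6
px [297.  45.] ctr [593.2  81.3] size [28.8 24.5] ang 22.5
px [126.  86.] ctr [457.2  44.7] size [135.8  62.3] ang 86.8
```

View pics/w9.png

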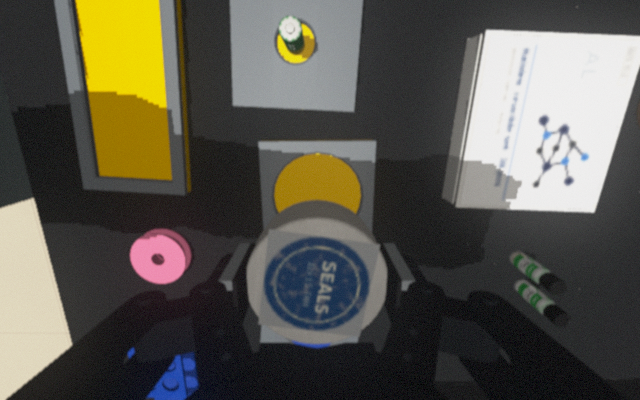

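Tin level in the jaws at (317,280), cutout at (317,185) straight ahead, carton clear to the right (left edge x≈445). Lowering.

>>> {"method": "carry_out", "body": {"rows": [[-0.0015,0.001,0.03,0],[0,0,0.04,0],[0,0,0.03,0],[0,0,0.004,0],[0,0,0,0],[0,0,0,0]]}}

```text
time_s: 22.02
tcp_pos: [0.6115, -0.0391, 0.0478]
tcp_rot: [179.8, 0.0, 90.3]
force: [-0.1, 0.5, -0.4]
finger_gap: 0.699
grasp_force: 43.4
```

>>> {"method": "carry_out", "body": {"rows": [[0,0,0.006,0],[0,0,0.003,0],[0,0,0.002,0],[0,0,0,0],[0,0,0,0]]}}

```text
time_s: 22.65
tcp_pos: [0.6103, -0.0385, 0.0363]
tcp_rot: [-180.0, -0.0, 90.4]
force: [-4.8, 0.6, 10.0]
finger_gap: 0.698
grasp_force: 43.9
```

Seated at the expected height. Release and rise, then go back to the rack.

>>> {"method": "carry_out", "body": {"rows": [[0,0,0,0],[0,0,0,0],[0,0,-0.004,0],[0,0,-0.03,0],[0,0,-0.05,0],[0,0,-0.05,0],[0,0,-0.02,0],[0,0,0,0]], "jaw": 0.085}}

```text
time_s: 23.65
tcp_pos: [0.6118, -0.0387, 0.1913]
tcp_rot: [179.7, -0.0, 90.3]
force: [-0.2, 0.1, 0.5]
finger_gap: 0.993
grasp_force: 0.0
```

>>> {"method": "carry_out", "body": {"rows": [[-0.02,-0.018,0,0],[-0.04,-0.034,0,0],[-0.04,-0.034,0,0],[-0.04,-0.034,0,0],[-0.047,-0.034,0,0],[0,0,0,0],[0,0,0,0]], "jaw": 0.07}}

```text
time_s: 24.52
tcp_pos: [0.457, -0.226, 0.188]
tcp_rot: [-179.9, -0.1, 90.3]
force: [0.2, 1.1, -0.1]
finger_gap: 0.82
grasp_force: 0.0
```

```bash
cat > p3.py <<'E'
from pile import *
cs,_=cv2.findContours(blue,cv2.RETR_EXTERNAL,cv2.CHAIN_APPROX_NONE);c=max(cs,key=cv2.contourArea)
P=back(C,c[:,0],.029)[:,:2]*1000
for n in(.029,.0):
    P=back(C,c[:,0],n)[:,:2]*1000;r=cv2.minAreaRect(P.astype(np.float32));print(n,np.round(r[0],1),np.round(r[1],1),round(r[2],2))
E
python3 p3.py w10
```

```text
[ 0.45703578 -0.22602749  0.18797727] [-1.79909123e+02 -6.01725291e-02  9.03150436e+01] 0.8201761045938397
0.029 [ 456.1 -225.6] [ 52.  130.7] 0.36
0.0 [ 456. -233.] [ 57.5 144.4] 0.36
```

View pics/w10.png

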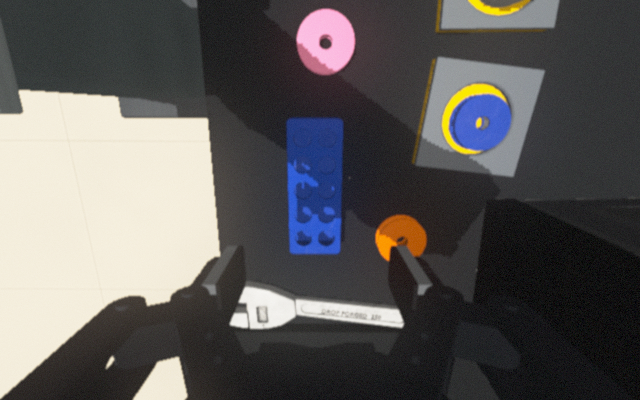

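The rack lies clear at (315,187) and measures 52x131 mm with its yaw matching the tool. The spool is seated at (480,123). The orange look-alike at (401,238) is outside the fingers' sweep.

>>> {"method": "carry_out", "body": {"rows": [[0,-0.001,0.03,0],[0,0,0.045,0],[0,0,0.045,0],[0,0,0.028,0],[0,0,0.01,0],[0,0,0,0],[0,0,0,0]]}}

```text
time_s: 25.45
tcp_pos: [0.4576, -0.2267, 0.0321]
tcp_rot: [179.9, 0.0, 90.4]
force: [-0.3, -0.0, -0.6]
finger_gap: 0.819
grasp_force: 0.0
```

>>> {"method": "carry_out", "body": {"rows": [[0,-0.001,0.001,0],[0,0,0,0],[0,0,0,0],[0,0,0,0],[0,0,0,0]], "jaw": 0.03, "force": 50}}

```text
time_s: 26.08
tcp_pos: [0.4563, -0.227, 0.0313]
tcp_rot: [179.9, 0.0, 90.3]
force: [-1.4, 0.9, 7.1]
finger_gap: 0.576
grasp_force: 53.0
```

>>> {"method": "carry_out", "body": {"rows": [[0,0,-0.004,0],[0,0,-0.02,0],[0,0,-0.04,0],[0.02,0,-0.03,0],[0.042,0,0,0],[0.042,0,0,0],[0.042,0,0,0],[0.042,0,0,0],[0.042,0,0,0],[0.044,0.002,0,0.058],[0,0,0,0],[0,0,0,0]]}}

```text
time_s: 27.58
tcp_pos: [0.4555, 0.047, 0.1241]
tcp_rot: [-180.0, 0.0, 87.1]
force: [0.3, 0.8, -1.9]
finger_gap: 0.577
grasp_force: 52.2
```

```bash
python3 - <<'E'
from h import *
o=manip.get_obs();im=eyes.grab_frame("wrist");cv2.imwrite("pics/w11.png",im)
print(o["tcp_pos"],o["tcp_rot"]);C=cam("wrist",o);yellow(im,C,amin=200)
hsv=cv2.cvtColor(im,cv2.COLOR_BGR2HSV);b=cv2.inRange(hsv,(105,110,35),(130,255,255))
cs,_=cv2.findContours(b,cv2.RETR_EXTERNAL,cv2.CHAIN_APPROX_NONE);c=max(cs,key=cv2.contourArea)
r=cv2.minAreaRect((back(C,c[:,0],o["tcp_pos"][2]-.002)[:,:2]*1000).astype(np.float32));print("rack",r)
E
```

```text
[0.45554228 0.04702778 0.12412909] [-1.79986257e+02  2.53434854e-02  8.70650342e+01]
px [499. 265.] ctr [608.7 -17. ] size [70.2 28.2] ang 7.6
px [493. 149.] ctr [592.   83.4] size [28.8 23.3] ang 66.7
px [319. 114.] ctr [461.8 115. ] size [10.6 64.5] ang 87.1
rack ((458.25775146484375, 61.99531555175781), (103.42179870605469, 52.76653289794922), 87.58905029296875)
```

View pics/w11.png

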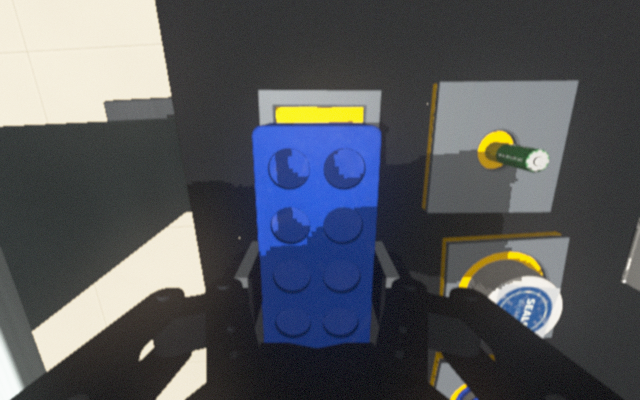

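The rack hangs level and aligned with its cutout (319,114), with the tin seated at (525,305). Relative offset is about 1 mm. Lowering.

>>> {"method": "carry_out", "body": {"rows": [[0,0.0005,0.03,0],[0,0,0.03,0],[0,0,0.01,0],[0,0,0.004,0],[0,0,0,0],[0,0,0,0]]}}

```text
time_s: 28.38
tcp_pos: [0.4571, 0.0474, 0.0509]
tcp_rot: [179.9, -0.0, 87.0]
force: [0.6, -0.3, -0.8]
finger_gap: 0.574
grasp_force: 52.1
```

>>> {"method": "carry_out", "body": {"rows": [[0,0.0005,0.006,0],[0,0,0.003,0],[0,0,0.002,0],[0,0,0,0],[0,0,0,0]]}}

```text
time_s: 29.0
tcp_pos: [0.4567, 0.0474, 0.0393]
tcp_rot: [-180.0, -0.0, 87.0]
force: [-1.5, -0.2, 5.8]
finger_gap: 0.575
grasp_force: 52.9
```

Seated at the expected height. Release, rise and check.

>>> {"method": "carry_out", "body": {"rows": [[0,0,0,0],[0,0,0,0],[0,0,-0.004,0],[0,0,-0.03,0],[0,0,-0.05,0],[0,0,-0.05,0],[-0.04,0,-0.05,0],[-0.04,0,-0.04,0],[0,0,0,0],[0,0,0,0]], "jaw": 0.07}}

```text
time_s: 30.25
tcp_pos: [0.4523, -0.031, 0.2616]
tcp_rot: [-180.0, -0.0, 87.0]
force: [0.1, 0.3, -0.2]
finger_gap: 0.82
grasp_force: 0.0
```

```bash
python3 - <<'E'
from h import *
a=eyes.grab_frame("wrist")[60:310,120:520];b=eyes.grab_frame("side")[130:330,210:420]
cv2.imwrite("pics/c12.png",np.hstack([cv2.resize(a,(400,250)),cv2.resize(b,(263,250))]))
E
```

```text
(no output)
```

View pics/c12.png

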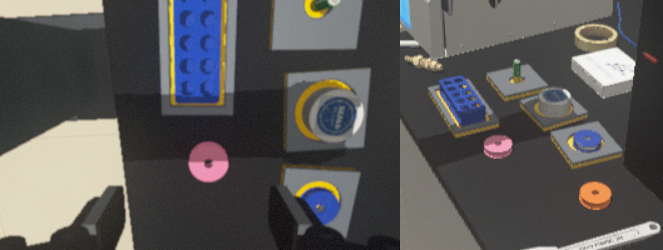

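All four sit in their cutouts: rack (462,105), battery upright (517,75), tin (555,100) and spool (587,140) in the right panel. The coupling, carton and both look-alikes are where they were. Handing in.

```bash
python3 -c "
from rig import workorder;print(workorder.finish_job())"
```

```text
the job is handed in; nothing more can be done
None
```

The battery, spool, tin and rack each stand upright in their matching cutouts and are released; the coupling and carton were not touched, and the job was handed in at about 30 s.

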